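Raise the clean cabinet's sash to its working height

TASK

Push the front window of the bench-top clean cabinet straight up from beneath its metal lip with the fingertips until the lip is level with the black marker clip on the post, without going past it, and then take the hand away. Touch only the lip's underside and front edge: do not grip the lip, push on its top or touch the clear pane, and leave the marker and the things on the bench and in the cabinet where they are.

Things in the scene. Friction and masses are not known exactly. Their poses are not given: they have to be found in the camera images.
- lip_nose (a point): Middle of the front edge of the sash's finger lip, at half its thickness. The lip is a level aluminium flange along the bottom of the sliding window: 360 mm long, 8 mm thick (4 mm above, 4 mm below this point), sticking out 38 mm in front of the clear pane and 28 mm in front of the front posts. Frame: x level into the cabinet, y along the lip to the left seen from in front, z up.
- mark_tip (a point): Point of the working-height marker: a black plastic clip, 8 mm high, clamped round the front post on the right as seen from in front. The point is at half the clip's height: the sash is right when lip_nose and this point are equally high. It lies 186 mm to the right of the lip's middle and 24 mm behind the lip's front edge; its height differs each time.
- sash (a joint): Height of the window (sash) above its lowest position, m, 0 to 0.215, growing upward; at 0 the middle of the lip's thickness is 65 mm above the bench. It hangs on cords with hidden counterweights (0.75 kg, nearly balanced), so it stays wherever it is left; pushing it up takes about 3 to 5 N against rail friction.
- cab_front (a point): Middle of the cabinet's front, at bench level, in the plane of the front posts' front faces. Fixed; 440 mm wide, 230 mm deep, posts 495 mm high, clear walls, white roof 275 mm up with a fan-filter unit on it. Its white plinth is 50 mm high; in front of that is open space from the bench (z = 0) up to the lip. x points into the cabinet, y left seen from in front, z up.
- bottle: White solvent dispenser bottle, 62 mm diameter, 112 mm high, loose on the bench in front of one end of the cabinet; origin at the centre of its underside. To be left alone.
- jar: Small glass jar with a steel lid, 56 mm diameter, 44 mm high, loose on the bench in front of one end of the cabinet; origin at the centre of its underside. To be left alone.
- partbox: Black parts box with a clear lid, 75 x 100 mm, 24 mm high, loose on the bench to one side; origin at the centre of its underside. To be left alone.
- waffle: Black chip tray, 100 x 100 mm, 9 mm high, lying on the steel floor inside the cabinet; origin at the centre of its underside. To be left alone.

How it is judged:
By the outcome, as a careful person would: the job done as asked, in the order asked, and still so for the second after the job is handed in, with the robot touching nothing.
It also fails if it takes over 58 s, if anything falls off the work surface, if the arm or the gripper's body presses on something with over 40 N, if the wrist force passes 120 N, or if a joint passes its speed limit or range.

ROBOT

A 6-joint arm with a two-finger parallel gripper is mounted at the origin on the work surface. World frame = base frame: x ahead of the robot, y to its left, z up, the work surface at z = 0. Lengths are in m, angles in rad, forces in N, time in s.
With the tool pointing down it reaches from about 0.275 to 0.875 m from the base axis. Payload 12.5 kg.
Tool frame: the origin (TCP) lies at the very end of the fingers, on their centre line; the grasp point (between the pads) lies 19 mm behind it (tcp_to_grasp is the distance from the TCP to the grasp point, in m); z points along the fingers, y is the line along which they close (so a half turn about z gives the same grasp; the last joint's range is limited). The gripper opens to 85 mm and grips with 20 to 120 N. Pads are 22 mm wide; open, the fingers measure 114 mm over their backs; the gripper's body (76 mm by 85 mm) begins 54 mm behind the grasp point. The pads swing forward as they close: fully open they stand 13 mm farther back than shut.
Start: joints at [1.176, 0.351, 1.652, -0, 1.139, -0.085], TCP at [0.168, 0.524, 0.231] pointing down, gripper open.
Joint ranges: [-2.75, 2.75], [-0.79, 2.1], [0.01, 2.65], [-1.57, 4.71], [0.07, 3.14], [-2.87, 2.87]. Speed limits (rad/s): [2.22, 2.22, 2.79, 3.14, 3.14, 3.14].

INTERFACE

Orientations are given as a unit quaternion [w, x, y, z].
In Python, from plant import get_state, get_image, calibration, hand_in, tcp_to_grasp gives the robot as it stands.
- The arm moves only by the shell command python3 -m inch 'ROWS' [FORCE]. ROWS is JSON, a list of rows, each a list of 5 numbers: the shift along the world's x, y, z normalised to -1 to 1, where 1 is 0.75 m, then the turn about the world's z normalised to -1 to 1, where 1 is 2 pi rad, then the closure, from -1 (fully open) to 1 (shut). A call has 1 to 12 rows; each row is the pose to reach, as a shift and turn from the pose commanded when the call began, turning the shorter way round; what a row does not reach only later rows make up. A row lasts 1/8 s, in which the tool goes at most 62.5 mm and 10.7 degrees, less where a joint would pass 70% of its speed; a pose out of reach is approached as far as the arm can. A call with a number of a shift or a turn outside -1 to 1 is refused whole. A call with a gripper value outside its range is refused whole. The fingers move at their own pace and stop on an object; FORCE is the grip in N (left out, the last holds). Time passes only in rows, so rows that repeat a pose let the fingers close. It gives the time, the measured TCP pose, the force, the opening and the grip force at its end, in the units of the state.
- get_state(): the state, without advancing time (a new reading comes with each control period).
- get_image(name): name is "scene" or "top"; returns (picture, depth): 384x512x3 uint8, blue, green, red; 384x512 float32, m along the optical axis (not along the pixel's ray), 0 where there is no reading.
- calibration(name): a dict with "camera_matrix" (3x3 intrinsics, pixels), "k1" (the pictures are not rectified: a ray, as slopes to the right and down, at radius r is drawn at 1 + k1 r^2 times it, then the intrinsics apply), "T" (4x4, takes a point from camera to world coordinates). Camera axes: x right, y up, looking along -z (the intrinsics and any distortion apply to the point x, -y, -z); pixel columns grow to the right and rows downward; lengths in m; the calibration is good to about 2 mm. A picture is of the moment at which its call begins. calibration takes no time and is no camera call.
- hand_in(): hands the job in; it is judged then, once.
The state is a dict: "time": time; "joints": joint angles; "qvel": joint speeds; "joint_torque": joint torques, N m; "tcp_pos": TCP position; "tool_rot": TCP orientation; "wrist_force": force on the tool from outside, world axes, zero at the start; "wrist_torque": the same for the moment, N m; "opening": opening from 0.0 (shut) to 1.0 (fully open); "grasp_force": force on a finger pad.
Only numpy, scipy, OpenCV 4.12 (cv2) and the standard library are available. Lean on these libraries where they do the work, as an engineer would, in place of code of your own. Each camera call takes 0.05 s, during which the arm holds its last target. There are 200 camera calls.

## Working session

There is one attempt and no reset: what is moved stays moved. The work goes in short steps, Python scripts to look and compute and a shell command to move; the robot and the scene stay as the last step left them, time stands still between calls to the robot, and variables do not carry over. Pictures are saved under pics/ and viewed, at most 10 in all, crops included, and the job is handed in when it is done.

```bash
mkdir -p pics; python3 - <<'E'
from plant import *
import cv2,numpy as np
for n in("scene","top"):
    p,d=get_image(n);cv2.imwrite(f"pics/{n}0.png",p);np.save(f"pics/{n}0.npy",d)
    c=calibration(n);print(n,c["camera_matrix"],c["k1"],np.round(c["T"],3),(d>0).mean())
s=get_state();print(s["time"],s["tcp_pos"],s["tool_rot"],s["opening"],tcp_to_grasp)
E
```

```text
scene [[399.02977974   0.         255.86899887]
 [  0.         399.02977974 197.21349013]
 [  0.           0.           1.        ]] -0.04587346097468497 [[-3.510e-01  8.860e-01 -3.040e-01  3.150e-01]
 [-9.360e-01 -3.330e-01  1.130e-01  2.000e-01]
 [-1.000e-03  3.240e-01  9.460e-01  1.053e+00]
 [ 0.000e+00  0.000e+00  0.000e+00  1.000e+00]] 0.9960835774739584
top [[366.23918502   0.         259.85367089]
 [  0.         366.23918502 187.31643865]
 [  0.           0.           1.        ]] -0.03754406994887036 [[ 0.001  0.986 -0.165  0.461]
 [-1.     0.    -0.002  0.108]
 [-0.002  0.165  0.986  0.994]
 [ 0.     0.     0.     1.   ]] 0.9959615071614584
0.1 [0.16753159 0.52354727 0.23080867] [-1.17626668e-04  1.54280941e-01  9.88026873e-01 -5.25089704e-04] 0.9980384954508057 0.0187
```

View pics/scene0.png

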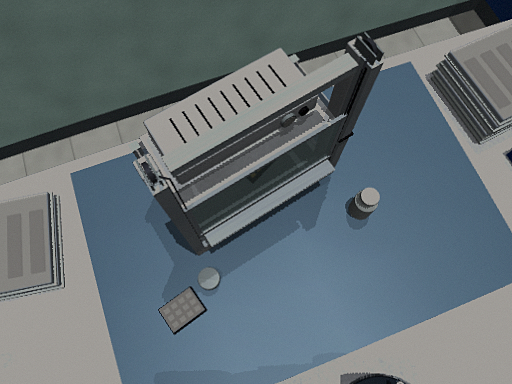

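View pics/top0.png

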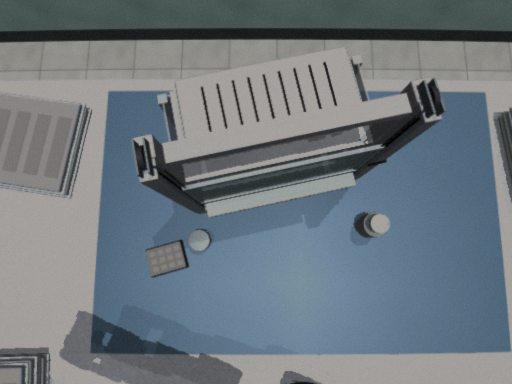

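The scene view shows the pale lip from about (205,240) to (333,168) and the dark marker near (347,136). In the top view the lip runs (207,212)–(355,180) and the marker is near (378,162). The bottle is at right, the jar and box at left. I'll zoom in on these.

```bash
cat > h.py <<'E'
import numpy as np,cv2
from plant import *
def ray(n,uv):
    c=calibration(n);K=c["camera_matrix"];T=np.array(c["T"])
    q=cv2.undistortPoints(np.array([[uv]],float),K,np.array([c["k1"],0,0,0.]))[0,0]
    # drawn = s*(1+k1 r^2): OpenCV's model
    return T[:3,3],T[:3,:3]@np.array([q[0],-q[1],-1.])
def onz(n,uv,z):
    o,d=ray(n,uv);return o+d*(z-o[2])/d[2]
def dep(n,uv,D):
    o,d=ray(n,uv);return o+d*D[int(round(uv[1])),int(round(uv[0]))]
def tri(uv1,uv2):
    a,d=ray("scene",uv1);b,e=ray("top",uv2)
    s=np.linalg.lstsq(np.c_[d,-e],b-a,rcond=None)[0]
    p,q=a+d*s[0],b+e*s[1];return (p+q)/2,np.linalg.norm(p-q)
def proj(n,P):
    c=calibration(n);K=c["camera_matrix"];T=np.array(c["T"])
    p=T[:3,:3].T@(np.array(P)-T[:3,3]);x,y=p[0]/-p[2],-p[1]/-p[2];f=1+c["k1"]*(x*x+y*y)
    return K[0,0]*x*f+K[0,2],K[1,1]*y*f+K[1,2]
E
python3 - <<'E'
from h import *
s=cv2.imread("pics/scene0.png");t=cv2.imread("pics/top0.png")
S=np.load("pics/scene0.npy");T=np.load("pics/top0.npy")
def cr(i,u,v,w,h,k):
    return cv2.resize(i[v:v+h,u:u+w],None,fx=k,fy=k,interpolation=cv2.INTER_NEAREST)
g=lambda i:np.clip(i.astype(float)*1.8,0,255).astype(np.uint8)
a=cr(g(s),190,150,160,100,2.5);b=cr(g(t),195,155,160,100,2.5)
c=cr(g(s),320,110,50,40,8);d=cr(g(t),350,140,50,40,8)
o=np.vstack([np.hstack([a,b]),np.hstack([c,d])]);print(o.shape);cv2.imwrite("pics/z.png",o)
for uv in[(215,240),(270,207),(325,175)]:print(uv,dep("scene",uv,S))
for uv in[(215,209),(280,196),(350,182)]:print(uv,dep("top",uv,T))
for n,uv,D in[("scene",(208,278),S),("top",(200,240),T),("top",(378,222),T),("scene",(369,195),S),("top",(167,258),T)]:print(uv,dep(n,uv,D))
E
```

```text
(570, 800, 3)
(215, 240) [0.54416503 0.21777238 0.13429609]
(270, 207) [0.57342902 0.06789848 0.13821401]
(325, 175) [ 0.60432491 -0.09103334  0.13368236]
(215, 209) [0.55266357 0.21489043 0.13409286]
(280, 196) [0.58322432 0.06142451 0.13760717]
(350, 182) [ 0.61709009 -0.10593022  0.1367083 ]
(208, 278) [0.48100087 0.26731951 0.04220519]
(200, 240) [0.4820521  0.2631242  0.04455106]
(378, 222) [ 0.52386743 -0.17777065  0.10695552]
(369, 195) [ 0.52296396 -0.17996397  0.11141637]
(167, 258) [0.43564584 0.35138735 0.02558103]
```

View pics/z.png

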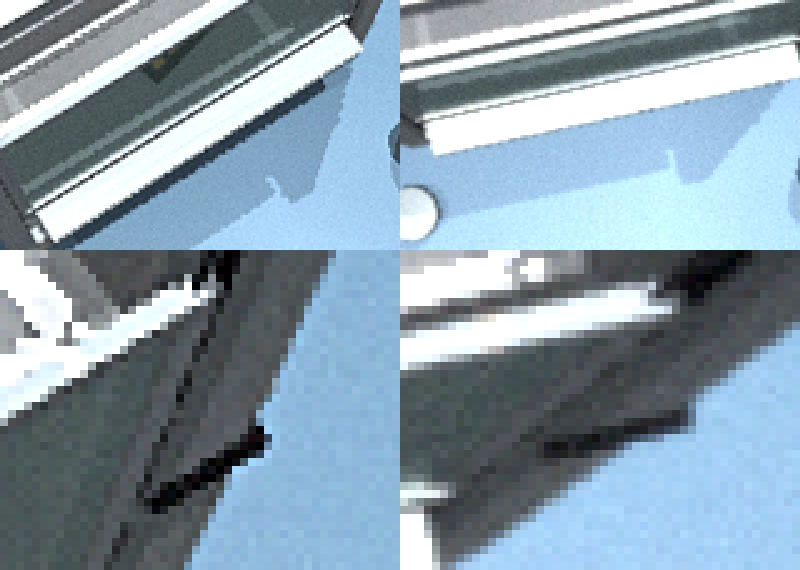

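The crop shows the lip as a clean bright strip in both views. The black clip band in the scene view runs from about (338,141), its inner point, to (353,133). In the top view it runs from about (368,165) to (386,160).

```bash
cat > m.py <<'E'
from h import *
def lip(n,img,D,seed,thr=105):
    m=(img.min(2)>thr).astype(np.uint8)
    k,l=cv2.connectedComponents(m,connectivity=4);r=l==l[seed[1],seed[0]]
    v,u=np.nonzero(r)
    P=np.array([dep(n,(a,b),D) for a,b in zip(u,v)]);z=np.median(P[:,2])
    c=max(cv2.findContours(r.astype(np.uint8),0,1)[0],key=len)[:,0]
    W=np.array([onz(n,x,z)[:2] for x in c])
    (cx,cy),wh,a=cv2.minAreaRect(W.astype(np.float32))
    B=cv2.boxPoints(((cx,cy),wh,a))
    return z,len(u),(cx,cy),wh,B
E
python3 - <<'E'
from m import *
for n,sd in(("scene",(270,207)),("top",(280,196))):
    i=cv2.imread(f"pics/{n}0.png");D=np.load(f"pics/{n}0.npy");print(i[sd[1],sd[0]])
    for t in(90,105,120):
        z,k,c,wh,B=lip(n,i,D,sd,t);print(n,t,round(z,4),k,np.round(c,4),np.round(wh,4),np.round(B,4).tolist())
# marker black pixels
for n,(u0,u1,v0,v1) in(("scene",(332,356,126,146)),("top",(364,390,154,172))):
    i=cv2.imread(f"pics/{n}0.png");D=np.load(f"pics/{n}0.npy")
    print(n);print(i[v0:v1,u0:u1].max(2))
print(tri((338.8,140.8),(368.5,165)),tri((352.7,132.7),(385.8,160)))
E
```

```text
[153 147 138]
scene 90 0.1365 1942 [0.5867 0.0591] [0.0339 0.3599] [[0.5317999720573425, 0.2312999963760376], [0.6083999872207642, -0.12030000239610672], [0.6414999961853027, -0.11309999972581863], [0.5649999976158142, 0.23849999904632568]]Traceback (most recent call last):
  File "<stdin>", line 5, in <module>
  File "m.py", line 6, in lip
    P=np.array([dep(n,(a,b),D) for a,b in zip(u,v)]);z=np.median(P[:,2])
                ~~~^^^^^^^^^^^
  File "h.py", line 11, in dep
    o,d=ray(n,uv);return o+d*D[int(round(uv[1])),int(round(uv[0]))]
        ~~~^^^^^^
  File "h.py", line 4, in ray
    c=calibration(n);K=c["camera_matrix"];T=np.array(c["T"])
ValueError: time passes only in moves, steps and waits
```

```bash
sed -i 's/^from plant import \*/from plant import *\nimport plant\n_C={}\ndef calibration(n):\n    if n not in _C:_C[n]=plant.calibration(n)\n    return _C[n]/' h.py
python3 - <<'E'
from m import *
for n,sd in(("scene",(270,207)),("top",(280,196))):
    i=cv2.imread(f"pics/{n}0.png");D=np.load(f"pics/{n}0.npy")
    for t in(90,120):
        z,k,c,wh,B=lip(n,i,D,sd,t);print(n,t,round(z,4),k,np.round(c,4),np.round(wh,4),np.round(B,4).tolist())
for n,(u0,u1,v0,v1) in(("scene",(334,356,126,146)),("top",(364,390,156,170))):
    i=cv2.imread(f"pics/{n}0.png")
    print(n);print(i[v0:v1,u0:u1].max(2))
print(tri((338.8,140.8),(368.5,165)),tri((352.7,132.7),(385.8,160)))
E
```

```text
scene 90 0.1365 1942 [0.5867 0.0591] [0.0339 0.3599] [[0.5317999720573425, 0.2312999963760376], [0.6083999872207642, -0.12030000239610672], [0.6414999961853027, -0.11309999972581863], [0.5649999976158142, 0.23849999904632568]]
scene 120 0.1365 1835 [0.5868 0.0592] [0.0332 0.3573] [[0.5324000120162964, 0.23019999265670776], [0.6086999773979187, -0.11890000104904175], [0.6410999894142151, -0.11180000007152557], [0.5648000240325928, 0.23729999363422394]]
top 90 0.0006 117212 [0.5933 0.1246] [1.5474 0.9606] [[0.11219999939203262, -0.6486999988555908], [1.0728000402450562, -0.6496000289916992], [1.0743000507354736, 0.8978000283241272], [0.1137000024318695, 0.8986999988555908]]
top 120 0.1367 2003 [0.5878 0.0599] [0.0318 0.3588] [[0.5340999960899353, 0.23180000483989716], [0.6104000210762024, -0.11869999766349792], [0.6414999961853027, -0.1120000034570694], [0.5651999711990356, 0.2386000007390976]]
scene
[[ 51  49  47  51  45  40  52  55  43  13  45  45  37  49  52  54  49  46
   51  47 102 126]
 [ 46  47  46  49  44  50  55  56  27  29  43  43  46  52  54  50  52  49
   48  52 106 126]
 [
[... 2670 characters left out ...]
1  32  21  20  19  27  26  33  51  58  69 103 131 131 135 137
  136 137 139 136 134 139 138 139]
 [ 43  40  43  38  36  38  47  50  50  55  67  88 120 135 136 139 137 138
  136 137 134 138 135 136 134 139]
 [ 41  42  45  46  51  48  49  48  58  67 102 131 137 136 136 135 137 141
  137 136 138 139 137 139 137 138]
 [ 42  48  51  52  52  46  54  63  79 101 135 138 137 140 136 138 139 137
  139 138 137 138 137 135 137 140]
 [ 49  51  53  51  53  55  68 103 131 134 142 139 137 139 139 134 139 139
  137 136 139 138 137 136 137 138]]
(array([ 0.63348146, -0.11838891,  0.24712974]), np.float64(0.001096970175333908)) (array([ 0.64713093, -0.16152067,  0.23345973]), np.float64(0.0013679055883033275))
```

```bash
cat > c.py <<'E'
from h import *
N=np.array([.571,.056,.1326]);yaw=.215
X=np.array([np.cos(yaw),np.sin(yaw),0]);Y=np.array([-X[1],X[0],0])
def cloud(n,D):
    c=calibration(n);K=c["camera_matrix"];T=np.array(c["T"])
    v,u=np.mgrid[:384,:512];uv=np.stack([u,v],-1).reshape(-1,1,2).astype(float)
    q=cv2.undistortPoints(uv,K,np.array([c["k1"],0,0,0.]))[:,0]
    d=D.reshape(-1,1);P=np.c_[q[:,:1]*d,-q[:,1:]*d,-d]@T[:3,:3].T+T[:3,3]
    return P.reshape(384,512,3)
def cab(P):
    r=P-N;return np.stack([r@X,r@Y,P[...,2]],-1)
E
python3 - <<'E'
from c import *
for n in("scene","top"):
    D=np.load(f"pics/{n}0.npy");P=cab(cloud(n,D));ok=(D>0)&(abs(P[...,1])<.13)&(P[...,0]>-.02)&(P[...,0]<.3)
    print(n,"zbin: count, 1% x, median x")
    for z in np.arange(.12,.56,.02):
        m=ok&(P[...,2]>=z)&(P[...,2]<z+.02)
        if m.sum()>15:print(round(z,2),m.sum(),np.round(np.percentile(P[...,0][m],[1,10,50]),3))
    i=cv2.imread(f"pics/{n}0.png").max(2)
    u0,u1,v0,v1=(338,354,131,144) if n=="scene" else(367,387,159,167)
    m=np.zeros(i.shape,bool);m[v0:v1,u0:u1]=i[v0:v1,u0:u1]<(14 if n=="scene" else 26)
    Q=P[m];o=np.argsort(-Q[:,1]);print("marker cab pts\n",np.round(Q[o],4).tolist(),np.median(Q,0))
E
```

```text
scene zbin: count, 1% x, median x
0.12 1511 [-0.     0.002  0.016]
0.14 429 [0.006 0.033 0.036]
0.16 256 [0.037 0.037 0.038]
0.18 277 [0.037 0.037 0.038]
0.2 283 [0.037 0.037 0.038]
0.22 308 [0.037 0.037 0.038]
0.24 324 [0.037 0.037 0.038]
0.26 350 [0.037 0.037 0.038]
0.28 2910 [0.037 0.038 0.082]
0.3 872 [0.037 0.037 0.097]
0.32 1483 [0.035 0.036 0.096]
0.34 4675 [0.107 0.165 0.201]
0.46 266 [0.046 0.046 0.047]
0.48 3268 [0.046 0.047 0.058]
marker cab pts
 [[0.0235, -0.185, 0.2404], [0.0236, -0.1872, 0.243], [0.0261, -0.1873, 0.2387], [0.0258, -0.189, 0.2423], [0.0231, -0.1904, 0.2403], [0.0251, -0.1919, 0.2404], [0.0264, -0.1922, 0.2428], [0.0241, -0.1941, 0.2397], [0.0241, -0.1963, 0.2424], [0.0262, -0.1979, 0.2422], [0.0242, -0.1986, 0.2446], [0.0232, -0.1987, 0.2414], [0.0237, -0.2017, 0.2422], [0.0259, -0.2035, 0.2417], [0.0238, -0.2059, 0.2376], [0.0233, -0.2072, 0.242], [0.0272, -0.2079, 0.2398], [0.0254, -0.2088, 0.2419], [0.0238, -0.2101, 0.2431], [0.0259, -0.2118, 0.2429], [0.0248, -0.214, 0.2422], [0.0241, -0.2147, 0.2379], [0.0253, -0.2169, 0.2434], [0.0244, -0.2174, 0.2
[... 581 characters left out ...]
047]
0.48 4207 [0.046 0.047 0.06 ]
marker cab pts
 [[0.0247, -0.1852, 0.2411], [0.027, -0.1862, 0.2397], [0.0241, -0.187, 0.242], [0.026, -0.1871, 0.2433], [0.024, -0.1899, 0.2395], [0.026, -0.1901, 0.2406], [0.0274, -0.1924, 0.2417], [0.0262, -0.1928, 0.2462], [0.0249, -0.1938, 0.2419], [0.0242, -0.1955, 0.243], [0.0267, -0.1968, 0.2408], [0.0238, -0.1976, 0.2427], [0.0257, -0.1977, 0.2442], [0.0242, -0.2016, 0.2374], [0.0251, -0.2025, 0.2423], [0.0273, -0.2033, 0.2417], [0.0268, -0.2054, 0.2416], [0.0263, -0.2074, 0.242], [0.0255, -0.2087, 0.244], [0.025, -0.2106, 0.2445], [0.0277, -0.2126, 0.2408], [0.0268, -0.2136, 0.2436], [0.0266, -0.2164, 0.2418]] [ 0.02595552 -0.19763536  0.24185106]
```

Depth is clean. The lip mid-height is about 0.1325 and the clip's about 0.2395, with the pane 37 mm behind the nose, so the lift is about 107 mm. The tool stays vertical and can't get beneath the lip, so I'll press the closed fingertips against the front edge and carry it up. First I move to a standoff.

```bash
python3 -m inch '[[0.034,-0.054,0.02,0,1],[0.102,-0.163,0.02,0.02,1],[0.17,-0.272,0.02,0.04,1],[0.238,-0.38,0.02,0.06,1],[0.306,-0.489,0.02,0.0836,1],[0.374,-0.598,0.02,0.0836,1],[0.408,-0.652,0.02,0.0836,1],[0.408,-0.652,0.02,0.0836,1],[0.408,-0.652,0.02,0.0836,1],[0.408,-0.652,0.02,0.0836,1],[0.408,-0.652,0.02,0.0836,1],[0.408,-0.652,0.02,0.0836,1]]' 60
cat > look.py <<'E'
from c import *
import sys
k=sys.argv[1]
s=get_state();p=np.array(s["tcp_pos"]);print("t",s["time"],"tcp",np.round(p,4),"cab",np.round(cab(p),4),"q",np.round(s["tool_rot"],4),"F",np.round(s["wrist_force"],2),s["opening"])
for n in("scene","top"):
    i,D=get_image(n);cv2.imwrite(f"pics/{n}{k}.png",i);np.save(f"pics/{n}{k}.npy",D)
    P=cab(cloud(n,D));c=P.reshape(-1,3);c=c[D.ravel()>0]
    m=(c[:,0]>.006)&(c[:,0]<.03)&(abs(c[:,1])<.17)&(c[:,2]>.1)&(c[:,2]<.26)&(abs(c[:,1])>.06)
    for a,b in((-.17,-.06),(.06,.17)):
        e=c[m&(c[:,1]>a)&(c[:,1]<b)];print(n,"lip top z",np.round(np.median(e[:,2]),4),len(e))
    h=c[(abs(c[:,1]-cab(p)[1])<.1)&(c[:,0]<cab(p)[0]+.07)&(c[:,0]>cab(p)[0]-.15)&(c[:,2]>p[2]-.01)]-np.r_[cab(p)[:2],p[2]]
    for z in np.arange(0,.26,.02):
        w=h[(h[:,2]>=z)&(h[:,2]<z+.02)]
        if len(w)>8:print("  hand",round(z,2),len(w),np.round([w[:,0].min(),w[:,0].max(),w[:,1].min(),w[:,1].max()],3))
E
python3 look.py 1
```

```text
time: 1.6
tcp_pos: [0.4732, 0.0352, 0.246]
tool_rot: [-0.0, -0.107, 0.994, 0.0]
wrist_force: [-0.3, -0.2, -0.1]
opening: 0.003
grasp_force: 0.0
t 1.6 tcp [0.4732 0.0352 0.246 ] cab [-0.1     0.0005  0.246 ] q [-4.000e-04 -1.075e-01  9.942e-01  1.000e-04] F [-0.28 -0.24 -0.13] 0.002513421063982251
scene lip top z nan 0
scene lip top z 0.1364 453
  hand 0.06 18 [-0.012  0.012  0.035  0.05 ]
  hand 0.08 147 [-0.014  0.013  0.039  0.063]
  hand 0.1 26 [-0.006  0.007  0.041  0.049]
  hand 0.18 14 [-0.041 -0.037 -0.003  0.016]
  hand 0.2 28 [-0.042 -0.035 -0.01   0.02 ]
  hand 0.22 99 [-0.056  0.035 -0.033  0.072]
  hand 0.24 171 [-0.069  0.045 -0.033  0.081]
top lip top z 0.1366 455
top lip top z 0.1368 466
  hand 0.24 88 [-0.088  0.034 -0.052  0.077]
  return _methods._mean(a, axis=axis, dtype=dtype,
  ret = ret.dtype.type(ret / rcount)
```

```bash
python3 - <<'E'
from c import *
p=np.array([.4732,.0352,.246])
for n in("scene","top"):
    D=np.load(f"pics/{n}1.npy");c=cab(cloud(n,D)).reshape(-1,3);h=c[D.ravel()>0]-np.r_[cab(p)[:2],p[2]]
    h=h[(abs(h[:,1])<.13)&(abs(h[:,0])<.12)]
    for z in np.arange(0,.5,.02):
        w=h[(h[:,2]>=z)&(h[:,2]<z+.02)]
        if len(w)>8:print(n,round(z,2),len(w),np.round([*np.percentile(w[:,0],[0,2,98,100]),w[:,1].min(),w[:,1].max()],3))
a=cv2.imread("pics/scene1.png");b=cv2.imread("pics/top1.png")
f=lambda i,u,v:cv2.resize(i[v:v+250,u:u+200],None,fx=2,fy=2)
cv2.imwrite("pics/h1.png",np.hstack([f(a,180,120),f(b,180,100)]))
E
```

```text
scene 0.06 18 [-0.012 -0.012  0.012  0.012  0.035  0.05 ]
scene 0.08 146 [-0.014 -0.012  0.012  0.013  0.039  0.063]
scene 0.1 27 [-0.006 -0.005  0.007  0.008  0.041  0.049]
scene 0.18 14 [-0.041 -0.041 -0.038 -0.037 -0.004  0.016]
scene 0.2 28 [-0.042 -0.042 -0.036 -0.035 -0.01   0.02 ]
scene 0.22 99 [-0.056 -0.052  0.017  0.035 -0.033  0.072]
scene 0.24 170 [-0.069 -0.06   0.04   0.045 -0.033  0.081]
scene 0.26 570 [-0.103 -0.089  0.048  0.059 -0.054  0.088]
scene 0.28 1731 [-0.114 -0.096  0.048  0.056 -0.066  0.091]
scene 0.3 3426 [-0.12  -0.097  0.034  0.045 -0.065  0.092]
scene 0.32 1352 [-0.12  -0.116  0.003  0.01  -0.057  0.091]
scene 0.34 2917 [-0.12  -0.117 -0.045 -0.037 -0.045  0.089]
scene 0.36 1648 [-0.12  -0.119 -0.086 -0.082 -0.013  0.081]
scene 0.38 250 [-0.12  -0.12  -0.112 -0.111  0.01   0.068]
top 0.24 88 [-0.088 -0.086  0.023  0.034 -0.052  0.077]
top 0.26 385 [-0.089 -0.086  0.057  0.059 -0.068  0.081]
top 0.28 2122 [-0.091 -0.077  0.051  0.057 -0.069  0.086]
top 0.3 4440 [-0.111 -0.068  0.036  0.045 -0.065  0.091]
top 0.32 1644 [-0.116 -0.111  0.003  0.01  -0.056  0.092]
top 0.34 4461 [-0.12  -0.117 -0.045 -0.036 -0.045  0.089]
top 0.36 2729 [-0.12  -0.119 -0.085 -0.08  -0.015  0.081]
top 0.38 446 [-0.12  -0.12  -0.111 -0.109  0.011  0.066]
```

View pics/h1.png

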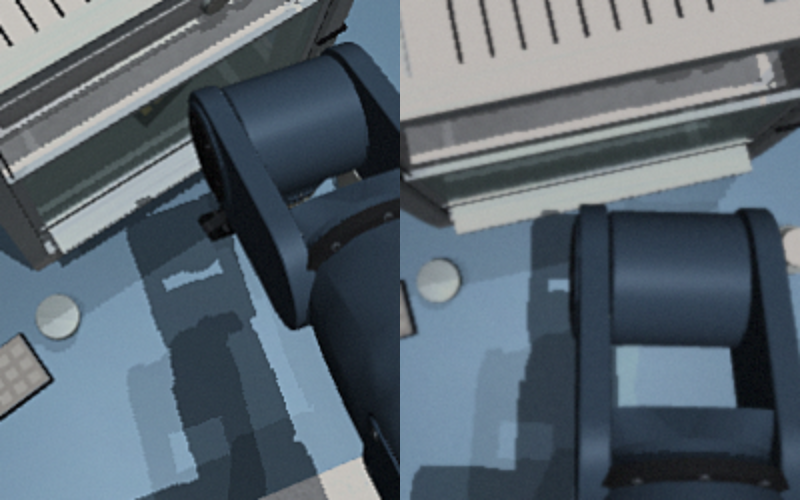

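The hand and wrist housing reach up to 59 mm ahead of the tool axis, so pushing with the closed fingers would bring the wrist to the pane and beam. With the gripper open and closing across the lip, the front finger's back is 57 mm ahead of the axis, which clears everything.

```bash
python3 -c "
from plant import *;print(get_state()['joints'])"
python3 -m inch '[[0,0,0,0.028,-1],[0,0,-0.05,0.056,-1],[0,0,-0.1,0.084,-1],[0,0,-0.15,0.112,-1],[0,0,-0.197,0.14,-1],[0,0,-0.197,0.168,-1],[0,0,-0.197,0.196,-1],[0,0,-0.197,0.224,-1],[0,0,-0.197,0.25,-1],[0,0,-0.197,0.25,-1],[0,0,-0.197,0.25,-1],[0,0,-0.197,0.25,-1]]' 120
python3 look.py 2 2>/dev/null; python3 - <<'E'
import cv2,numpy as np
a=cv2.imread("pics/scene2.png");b=cv2.imread("pics/top2.png")
f=lambda i,u,v:cv2.resize(i[v:v+250,u:u+200],None,fx=2,fy=2)
cv2.imwrite("pics/h2.png",np.hstack([f(a,180,120),f(b,180,100)]))
E
```

```text
[-2.30876536e-02  1.95907176e-01  1.82076717e+00  1.26139301e-04
  1.12521518e+00 -1.81048230e+00]
time: 3.2
tcp_pos: [0.4441, 0.1002, 0.0642]
tool_rot: [0.03, 0.751, -0.656, 0.071]
wrist_force: [0.6, -1.0, 0.5]
opening: 1.004
grasp_force: 0.0
t 3.2 tcp [0.4441 0.1002 0.0642] cab [-0.1146  0.0702  0.0642] q [ 0.0295  0.751  -0.6558  0.071 ] F [ 0.55 -0.96  0.47] 1.0044081206129478
scene lip top z 0.1366 402
scene lip top z 0.1366 446
top lip top z 0.1365 458
top lip top z 0.1367 473
  hand 0.08 18 [ 0.055  0.069 -0.004  0.019]
  hand 0.1 74 [ 0.045  0.066 -0.001  0.026]
  hand 0.12 11 [0.053 0.061 0.002 0.023]
  hand 0.24 23 [-0.039  0.045 -0.031  0.092]
```

View pics/h2.png

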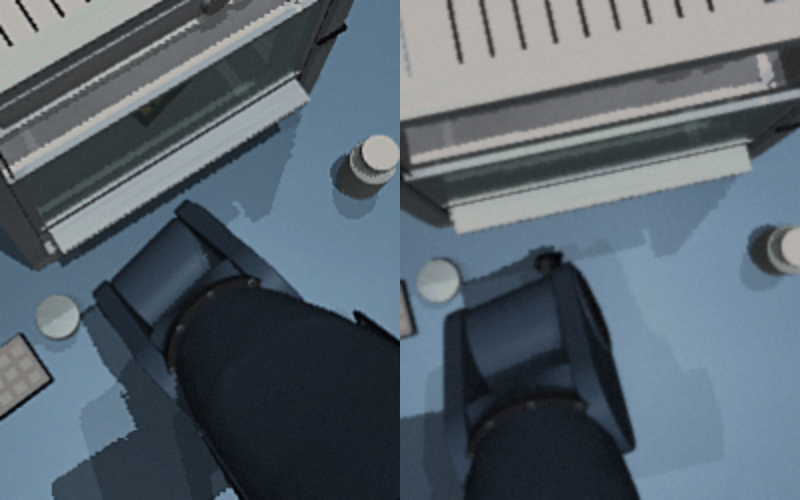

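The pictures show the hand shifted left and slightly tilted. Joint 6 hit its limit because I turned the wrong way; nothing was touched. I'll raise the hand and turn the other way, half a turn.

```bash
python3 -m inch '[[-0.03,0,0.05,0,-1],[-0.03,0,0.1,-0.029,-1],[-0.03,0,0.13,-0.058,-1],[-0.03,0,0.13,-0.087,-1],[-0.03,0,0.13,-0.116,-1],[-0.03,0,0.13,-0.145,-1],[-0.03,0,0.13,-0.174,-1],[-0.03,0,0.13,-0.203,-1],[-0.03,0,0.13,-0.232,-1],[-0.03,0,0.13,-0.25,-1],[-0.03,0,0.13,-0.25,-1]]'
python3 -c "
from plant import *;s=get_state();print(s['joints'],s['tool_rot'])"
```

```text
time: 4.68
tcp_pos: [0.4219, 0.0994, 0.1618]
tool_rot: [-0.071, -0.068, 0.995, -0.029]
wrist_force: [0.1, 0.8, 0.1]
opening: 1.002
grasp_force: 0.0
[ 0.15214697  0.31016559  1.9163285  -0.05256278  1.06300206 -1.52522844] [-0.07133129 -0.06751943  0.99473813 -0.0291381 ]
```

The tilt persisted: the controller takes the pose it reached as the new command, so a documented out-of-reach approach can lean the tool. If the fingertips lean inward I can genuinely push from beneath the lip. I'll raise the arm well clear and see how it leans at the limit of its reach.

```bash
python3 -m inch '[[0,0,0.08,0,-1],[0,0,0.16,0,-1],[0,0,0.24,0,-1],[0,0,0.32,0,-1],[0,0,0.4,0,1],[0,0,0.48,0,1],[0,0,0.56,0,1],[0,0,0.64,0,1],[0,0,0.72,0,1],[0,0,0.8,0,1],[0,0,0.88,0,1],[0,0,0.96,0,1]]'
cat > st.py <<'E'
from plant import *;import numpy as np
from scipy.spatial.transform import Rotation as R
from c import cab
s=get_state();q=s["tool_rot"];M=R.from_quat([q[1],q[2],q[3],q[0]]).as_matrix()
p=np.array(s["tcp_pos"]);print("t",s["time"],"J",np.round(s["joints"],3),"cab",np.round(cab(p),4),"F",np.round(s["wrist_force"],2))
print("toolx",M[:,0].round(3),"tooly",M[:,1].round(3),"toolz",M[:,2].round(3),"lean",np.degrees(np.arccos(-M[2,2])).round(1),"az",np.degrees(np.arctan2(M[1,2],M[0,2])).round(1))
E
python3 st.py
```

```text
time: 6.18
tcp_pos: [0.4032, 0.0944, 0.8056]
tool_rot: [-0.069, -0.069, 0.995, -0.029]
wrist_force: [-3.0, -3.6, 43.7]
opening: 0.0
grasp_force: 0.0
t 6.175 J [ 0.147  0.459  0.011 -0.144  2.811 -1.695] cab [-0.1557  0.0733  0.8056] F [-3.04 -3.6  43.7 ]
toolx [-0.981 -0.133  0.142] tooly [-0.141  0.989 -0.048] toolz [-0.134 -0.067 -0.989] lean 8.6 az -153.5
```

```bash
python3 -m inch '[[0.08,0,0,0,1],[0.16,0.0,0,0,1],[0.24,0.0,0,0,1],[0.32,0.0,0,0,1],[0.4,0.0,0,0,1],[0.48,0.0,0,0,1],[0.56,0.0,0,0,1],[0.64,0.0,0,0,1]]';python3 st.py
```

```text
time: 7.18
tcp_pos: [0.6123, 0.0745, 0.6599]
tool_rot: [-0.055, -0.068, 0.996, -0.029]
wrist_force: [0.4, 0.8, 0.7]
opening: -0.0
grasp_force: 0.0
t 7.175 J [ 0.07   0.721  0.013 -0.097  2.515 -1.714] cab [0.0443 0.0092 0.6599] F [0.4  0.79 0.71]
toolx [-0.985 -0.133  0.113] tooly [-0.139  0.989 -0.05 ] toolz [-0.105 -0.065 -0.992] lean 7.1 az -148.4
```

Orientation is held and position gives way, so the lean is still about 7°, pointing away from the cabinet. A half turn about z makes it lean inward under the lip, with the fingers side by side along the lip. That also moves the wrist back from the pane. I'll do that up high first.

```bash
python3 -m inch '[[-0.06,-0.02,0,-0.029,1],[-0.12,-0.04,0,-0.058,1],[-0.18,-0.06,0,-0.087,1],[-0.21,-0.06,0,-0.116,1],[-0.21,-0.06,-0.05,-0.145,1],[-0.21,-0.06,-0.1,-0.174,1],[-0.21,-0.06,-0.15,-0.203,1],[-0.21,-0.06,-0.2,-0.232,1],[-0.21,-0.06,-0.25,-0.261,1],[-0.21,-0.06,-0.3,-0.29,1],[-0.21,-0.06,-0.35,-0.319,1],[-0.21,-0.06,-0.4,-0.348,1]]';python3 -m inch '[[0,0,0,-0.029,1],[0,0,0,-0.058,1],[0,0,0,-0.087,1],[0,0,0,-0.116,1],[0,0,0,-0.14,1],[0,0,0,-0.14,1],[0,0,0,-0.14,1]]';python3 st.py
```

```text
time: 8.68
tcp_pos: [0.4538, 0.0295, 0.3596]
tool_rot: [-0.052, 0.832, 0.551, 0.034]
wrist_force: [0.8, -1.0, -0.7]
opening: -0.002
grasp_force: 0.0
time: 9.55
tcp_pos: [0.4538, 0.0296, 0.3608]
tool_rot: [-0.033, 0.987, 0.149, 0.052]
wrist_force: [0.3, 0.1, -0.3]
opening: 0.002
grasp_force: 0.0
t 9.55 J [-0.089  0.009  1.751  0.092  1.297  1.161] cab [-0.1201 -0.0008  0.3608] F [ 0.25  0.14 -0.3 ]
toolx [0.95  0.291 0.113] tooly [ 0.298 -0.953 -0.05 ] toolz [ 0.093  0.081 -0.992] lean 7.1 az 40.9
```

```bash
python3 -m inch '[[0,0,-0.07,-0.014,1],[0,0,-0.14,-0.014,1],[0,0,-0.21,-0.014,1],[0,0,-0.28,-0.014,1],[0,0,-0.331,-0.014,1],[0,0,-0.331,-0.014,1],[0.04,0.009,-0.331,-0.014,1],[0.08,0.0175,-0.331,-0.014,1],[0.11,0.024,-0.331,-0.014,1],[0.1237,0.027,-0.331,-0.014,1],[0.1237,0.027,-0.331,-0.014,1],[0.1237,0.027,-0.331,-0.014,1]]';python3 st.py; python3 look.py 3 2>/dev/null |grep lip; python3 - <<'E'
import cv2,numpy as np
a=cv2.imread("pics/scene3.png");b=cv2.imread("pics/top3.png")
f=lambda i,u,v:cv2.resize(i[v:v+250,u:u+200],None,fx=2,fy=2)
cv2.imwrite("pics/h3.png",np.hstack([f(a,180,120),f(b,180,100)]))
E
```

```text
time: 11.05
tcp_pos: [0.5459, 0.0497, 0.113]
tool_rot: [-0.031, 0.993, 0.104, 0.053]
wrist_force: [0.8, -0.0, 0.9]
opening: 0.0
grasp_force: 0.0
t 11.05 J [-0.03   0.46   1.832  0.109  0.755  1.256] cab [-0.0259 -0.0008  0.113 ] F [ 0.78 -0.03  0.87]
toolx [0.973 0.203 0.112] tooly [ 0.21  -0.977 -0.05 ] toolz [ 0.1    0.072 -0.992] lean 7.1 az 35.8
scene lip top z nan 0
scene lip top z 0.1364 452
top lip top z 0.1365 402
top lip top z 0.1369 471
```

View pics/h3.png

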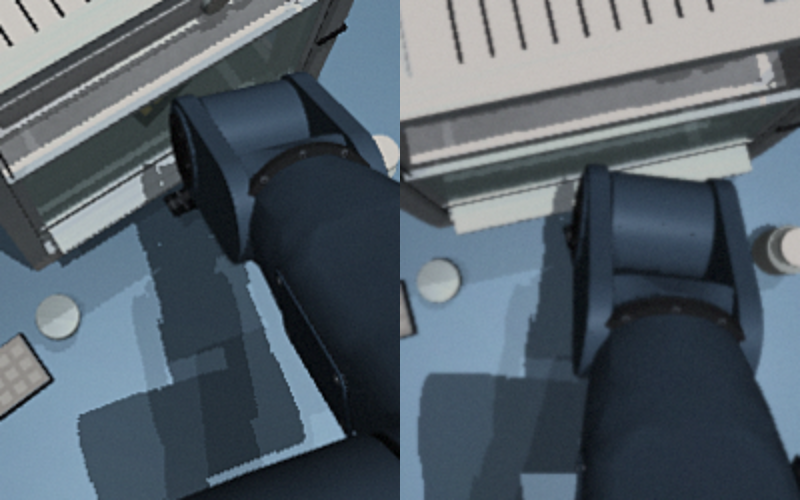

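The hand stands in front of the middle of the lip, clear of the bottle and jar; the top view puts the wrist edge near (595,168), ahead of the lip and clear of the pane. Next I press in gently.

```bash
python3 -m inch '[[0.008,0.0017,0,0,1],[0.016,0.0035,0,0,1],[0.0195,0.0043,0,0,1],[0.0195,0.0043,0,0,1]]';python3 st.py;python3 -m inch '[[0.0026,0.0006,0,0,1],[0.0026,0.0006,0,0,1]]'; python3 -m inch '[[0.0026,0.0006,0,0,1],[0.0026,0.0006,0,0,1]]'
```

```text
time: 11.65
tcp_pos: [0.5612, 0.0531, 0.1126]
tool_rot: [-0.031, 0.993, 0.104, 0.053]
wrist_force: [-0.3, 1.1, -0.7]
opening: 0.001
grasp_force: 0.0
t 11.65 J [-0.023  0.484  1.792  0.107  0.77   1.266] cab [-0.0102 -0.0007  0.1126] F [-0.34  1.07 -0.69]
toolx [0.973 0.203 0.112] tooly [ 0.21  -0.977 -0.05 ] toolz [ 0.1    0.072 -0.992] lean 7.1 az 35.8
time: 11.9
tcp_pos: [0.562, 0.0534, 0.1123]
tool_rot: [-0.031, 0.993, 0.104, 0.052]
wrist_force: [-4.8, -3.1, 1.5]
opening: 0.003
grasp_force: 2.6
time: 12.15
tcp_pos: [0.5621, 0.0535, 0.1115]
tool_rot: [-0.031, 0.993, 0.104, 0.05]
wrist_force: [-13.4, -5.3, 2.0]
opening: -0.002
grasp_force: 6.8
```

```bash
python3 -m inch '[[0.0013,0.0003,0.004,0,1],[0.0013,0.0003,0.008,0,1],[0.0013,0.0003,0.012,0,1],[0.0013,0.0003,0.016,0,1],[0.0013,0.0003,0.016,0,1]]';python3 look.py 4 2>/dev/null |grep -v hand
```

```text
time: 12.78
tcp_pos: [0.5621, 0.0535, 0.1227]
tool_rot: [-0.031, 0.993, 0.104, 0.049]
wrist_force: [-16.3, -7.3, 0.1]
opening: -0.003
grasp_force: 8.3
t 12.775 tcp [0.5621 0.0535 0.1227] cab [-0.0092 -0.0005  0.1227] q [-0.0306  0.9929  0.1041  0.0486] F [-16.29  -7.33   0.07] -0.0029594535501988126
scene lip top z nan 0
scene lip top z 0.1464 460
top lip top z 0.1465 74
top lip top z 0.1469 478
```

The lip follows the fingertips, 10 mm so far. Continuing slowly.

```bash
python3 -m inch '[[0,0,0.006,0,1],[0,0,0.012,0,1],[0,0,0.018,0,1],[0,0,0.024,0,1],[0,0,0.03,0,1],[0,0,0.036,0,1],[0,0,0.042,0,1],[0,0,0.048,0,1],[0,0,0.054,0,1],[0,0,0.06,0,1]]';python3 look.py 5 2>/dev/null |grep -v hand
```

```text
time: 14.12
tcp_pos: [0.5621, 0.0535, 0.1674]
tool_rot: [-0.031, 0.993, 0.104, 0.048]
wrist_force: [-14.7, -6.4, -3.9]
opening: 0.001
grasp_force: 7.9
t 14.125 tcp [0.5621 0.0535 0.1674] cab [-0.0093 -0.0006  0.1674] q [-0.0305  0.9929  0.104   0.0482] F [-14.65  -6.41  -3.94] 0.0013816255789499848
scene lip top z nan 0
scene lip top z 0.191 504
top lip top z 0.1915 43
top lip top z 0.1919 537
```

```bash
python3 -m inch '[[0,0,0.006,0,1],[0,0,0.012,0,1],[0,0,0.018,0,1],[0,0,0.024,0,1],[0,0,0.03,0,1],[0,0,0.036,0,1],[0,0,0.042,0,1],[0,0,0.047,0,1],[0,0,0.052,0,1],[0,0,0.052,0,1],[0,0,0.052,0,1]]';python3 look.py 6 2>/dev/null |grep -v hand
cat > mk.py <<'E'
from c import *
import glob
A={}
for n in("scene","top"):
    Z=[]
    for k in(0,1,2,3,4,5,6):
        P=cab(cloud(n,np.load(f"pics/{n}{k}.npy")));Z.append(P[(P[...,2]>.225)&(P[...,2]<.255)&(P[...,1]<-.184)&(P[...,1]>-.226)&(P[...,0]<.0262)&(P[...,0]>.018)])
    Z=np.vstack(Z);print(n,len(Z),"front-face z pct",np.round(np.percentile(Z[:,2],[2,10,25,50,75,90,98]),4),"x",np.round(np.percentile(Z[:,0],[2,10,50,90]),4))
    i=(Z[:,0]<.0245);print("  x<24.5",np.round(np.percentile(Z[i,2],[2,10,25,50,75,90,98]),4),i.sum())
    # black-pixel edge rays cut with the clip's front plane x=mark plane
E
python3 mk.py
```

```text
time: 15.6
tcp_pos: [0.5621, 0.0535, 0.2066]
tool_rot: [-0.03, 0.993, 0.104, 0.048]
wrist_force: [-18.6, -6.7, -0.3]
opening: -0.002
grasp_force: 9.4
t 15.6 tcp [0.5621 0.0535 0.2066] cab [-0.0092 -0.0006  0.2066] q [-0.0305  0.9929  0.104   0.0482] F [-18.58  -6.65  -0.26] -0.0017491978032984253
scene lip top z nan 0
scene lip top z 0.2305 543
top lip top z 0.2312 12
top lip top z 0.2308 583
scene 194 front-face z pct [0.2361 0.2379 0.2395 0.2416 0.2427 0.2436 0.2451] x [0.0229 0.0233 0.0241 0.0257]
  x<24.5 [0.2359 0.2372 0.2386 0.2408 0.2426 0.2433 0.2449] 122
top 214 front-face z pct [0.2362 0.2381 0.2396 0.2413 0.2427 0.2438 0.2451] x [0.0236 0.0238 0.0246 0.0258]
  x<24.5 [0.235  0.2369 0.2383 0.2399 0.2417 0.2428 0.2441] 104
```

```bash
python3 -m inch '[[0,0,0.004,0,1],[0,0,0.008,0,1],[0,0,0.012,0,1],[0,0,0.0145,0,1],[0,0,0.0145,0,1],[0,0,0.0145,0,1]]';python3 look.py 7 2>/dev/null |grep -v hand
python3 - <<'E'
from c import *
tip=N+.024*X-.186*Y
for n in("scene","top"):
    d=np.mean([np.load(f"pics/{n}{k}.npy") for k in range(0,8)],0) if n=="scene" else np.mean([np.load(f"pics/{n}{k}.npy") for k in(0,2,4,5,6,7)],0)
    P=cab(cloud(n,d));m=(P[...,2]>.225)&(P[...,2]<.255)&(P[...,1]<-.184)&(P[...,1]>-.228)&(P[...,0]<.0266)&(P[...,0]>.018)
    Q=P[m];o=Q[:,2].argsort();print(n,len(Q),np.round(Q[o][:,[0,2]]*1000,1).tolist())
E
```

```text
time: 16.45
tcp_pos: [0.5621, 0.0535, 0.2173]
tool_rot: [-0.03, 0.993, 0.104, 0.048]
wrist_force: [-17.6, -6.1, -1.5]
opening: 0.004
grasp_force: 9.2
t 16.45 tcp [0.5621 0.0535 0.2173] cab [-0.0092 -0.0006  0.2173] q [-0.0305  0.9929  0.104   0.0481] F [-17.62  -6.11  -1.54] 0.0037250926970600687
scene lip top z nan 0
scene lip top z 0.2411 555
top lip top z 0.2421 3
top lip top z 0.2414 610
scene 2 [[24.0, 242.1], [25.1, 242.5]]
top 32 [[23.8, 235.9], [23.9, 237.5], [23.7, 237.6], [23.9, 238.2], [24.0, 238.9], [23.9, 240.0], [24.8, 240.1], [23.9, 240.3], [24.3, 240.4], [24.3, 240.8], [23.9, 241.0], [26.4, 241.5], [24.0, 241.6], [25.8, 241.6], [24.9, 241.7], [25.3, 241.8], [25.7, 241.9], [25.1, 241.9], [26.2, 241.9], [24.7, 242.0], [24.5, 242.1], [24.8, 242.2], [24.2, 242.2], [26.6, 242.3], [25.8, 242.4], [24.3, 242.5], [24.9, 242.7], [26.0, 242.7], [25.3, 242.8], [25.1, 242.8], [25.8, 243.1], [25.4, 243.2]]
```

```bash
python3 - <<'E'
from c import *
for n in("scene","top"):
    for k in range(8):
        P=cab(cloud(n,np.load(f"pics/{n}{k}.npy")));b=(P[...,2]>.23)&(P[...,2]<.25)&(P[...,1]<-.184)&(P[...,1]>-.228)
        t=P[b&(P[...,0]<.0275)&(P[...,0]>.0252)][:,2];f=P[b&(P[...,0]<.0243)&(P[...,0]>.02)][:,2]
        l=P[(P[...,0]>.006)&(P[...,0]<.03)&(P[...,1]>.09)&(P[...,1]<.17)&(P[...,2]>.1)&(P[...,2]<.26)][:,2]
        if len(t)>3:print(n,k,"cliptop",len(t),t.mean().round(4),np.median(t).round(4),"front",len(f),np.round([f.min(),f.mean(),f.max()],4),"lip left",np.median(l).round(4))
P=cab(cloud("top",np.load("pics/top7.npy")))
for a in(-.17,-.14,.06,.1,.14):
    l=P[(P[...,0]>.006)&(P[...,0]<.03)&(P[...,1]>a)&(P[...,1]<a+.03)&(P[...,2]>.23)&(P[...,2]<.25)][:,2];print(a,len(l),np.median(l).round(4) if len(l) else 0)
E
```

```text
scene 0 cliptop 20 0.2431 0.2429 front 20 [0.236  0.2406 0.2446] lip left 0.1365
scene 1 cliptop 23 0.2431 0.2424 front 15 [0.2362 0.2399 0.2433] lip left 0.1364
scene 2 cliptop 20 0.2432 0.2428 front 19 [0.2342 0.2403 0.2444] lip left 0.1366
scene 3 cliptop 22 0.2422 0.242 front 17 [0.2356 0.2401 0.244 ] lip left 0.1365
scene 4 cliptop 18 0.2426 0.2423 front 18 [0.2359 0.2412 0.2451] lip left 0.1464
scene 5 cliptop 14 0.2438 0.2429 front 13 [0.2365 0.2403 0.2432] lip left 0.191
top 0 cliptop 19 0.2426 0.2418 front 13 [0.2361 0.2399 0.243 ] lip left 0.1368
top 1 cliptop 23 0.2422 0.2416 front 13 [0.2349 0.2397 0.2438] lip left 0.1368
top 2 cliptop 21 0.2422 0.2427 front 12 [0.2347 0.2395 0.2435] lip left 0.1367
top 3 cliptop 20 0.2422 0.2427 front 13 [0.2366 0.2395 0.2435] lip left 0.1369
top 4 cliptop 20 0.2417 0.2416 front 14 [0.2381 0.2403 0.2451] lip left 0.1468
top 5 cliptop 21 0.2418 0.2418 front 11 [0.2364 0.2393 0.2426] lip left 0.1919
top 6 cliptop 20 0.2418 0.2417 front 10 [0.2331 0.239  0.2422] lip left 0.2309
top 7 cliptop 23 0.2422 0.2419 front 11 [0.2366 0.2402 0.243 ] lip left 0.2414
-0.17 3 0.2421
-0.14 0 0
0.06 168 0.2413
0.1 164 0.2414
0.14 166 0.2414
```

The clip top reads about 0.2421–0.2429 and the lip top 0.2411–0.2414, so about 1 mm remains.

```bash
python3 -m inch '[[0,0,0.0014,0,1],[0,0,0.0014,0,1],[0,0,0.0014,0,1]]';python3 look.py 8 2>/dev/null |grep -v hand
```

```text
time: 16.92
tcp_pos: [0.5621, 0.0535, 0.2182]
tool_rot: [-0.03, 0.993, 0.104, 0.048]
wrist_force: [-16.2, -6.3, -2.6]
opening: -0.003
grasp_force: 8.9
t 16.925 tcp [0.5621 0.0535 0.2182] cab [-0.0092 -0.0006  0.2182] q [-0.0305  0.9929  0.104   0.0481] F [-16.21  -6.29  -2.64] -0.002652060142112781
scene lip top z nan 0
scene lip top z 0.2419 567
top lip top z 0.2422 2
top lip top z 0.2423 607
```

Now level within measurement error. I'll back straight away from the cabinet.

```bash
python3 -m inch '[[-0.006,-0.0013,0,0,1],[-0.02,-0.0044,0,0,1],[-0.05,-0.011,0,0,1],[-0.1,-0.022,0,0,1],[-0.17,-0.037,0,0,1],[-0.24,-0.052,0.03,0,1],[-0.28,-0.061,0.06,0,1],[-0.28,-0.061,0.06,0,1],[-0.28,-0.061,0.06,0,1],[-0.28,-0.061,0.06,0,1]]';python3 look.py 9 2>/dev/null |grep -v hand; python3 - <<'E'
from c import *
for n in("scene","top"):
    P=cab(cloud(n,np.load(f"pics/{n}9.npy")));b=(P[...,2]>.23)&(P[...,2]<.25)&(P[...,1]<-.184)&(P[...,1]>-.228)
    t=P[b&(P[...,0]<.0275)&(P[...,0]>.0252)][:,2];f=P[b&(P[...,0]<.0243)&(P[...,0]>.02)][:,2];print(n,t.mean(),np.median(t),f.mean())
a=cv2.imread("pics/scene9.png");b=cv2.imread("pics/top9.png")
f=lambda i,u,v:cv2.resize(i[v:v+250,u:u+200],None,fx=2,fy=2)
cv2.imwrite("pics/h9.png",np.hstack([f(a,190,80),f(b,200,80)]))
E
```

```text
time: 18.27
tcp_pos: [0.3563, 0.0086, 0.265]
tool_rot: [-0.031, 0.993, 0.104, 0.053]
wrist_force: [-0.1, 0.3, 0.7]
opening: -0.004
grasp_force: 0.0
t 18.275 tcp [0.3563 0.0086 0.265 ] cab [-0.2199 -0.0005  0.265 ] q [-0.0308  0.9927  0.104   0.053 ] F [-0.15  0.32  0.69] -0.003569369597177632
scene lip top z 0.242 487
scene lip top z 0.242 559
top lip top z 0.2421 587
top lip top z 0.2422 607
scene 0.24291982059430417 0.24299623948865656 0.24115044631262508
top 0.24201952337494836 0.24183045129875602 0.23921983424321108
```

View pics/h9.png

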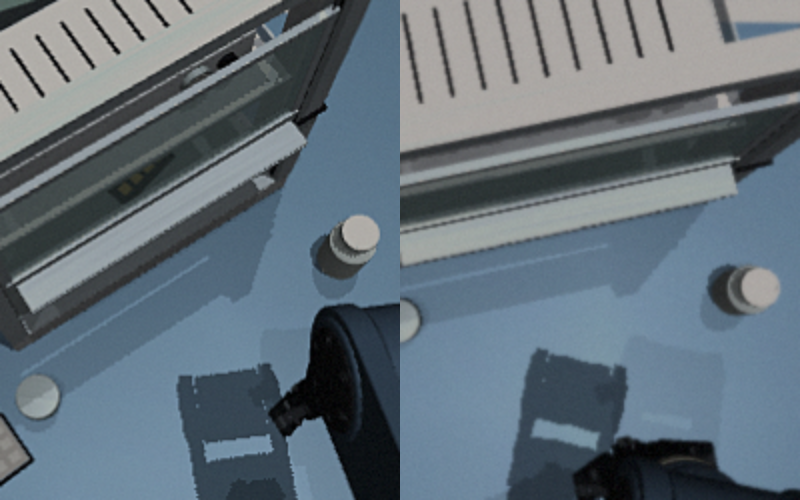

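The lip top is at 0.242 and the clip top at 0.242–0.243. The lip's right end at about (300,140) meets the clip at (315,112) in the scene view. Bottle, jar and box have not moved, and the hand is clear.

```bash
python3 -c "
from plant import *;print(hand_in())"
```

```text
the job is handed in; nothing more can be done
None
```

I raised the window until its lip was level with the marker to within about 1 mm by depth camera (lip top 0.242 m, clip top 0.242–0.243 m), then withdrew the hand and handed in at about 18 s; the fingertips pushed on the lip's front edge, tilted about 7° under it, because the tool could not point up from directly beneath.

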